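# Let the brass spacers out of the gravity dispenser

## Robot

A 6-joint arm with a two-finger parallel gripper is mounted at the origin on the work surface. World frame = base frame: x ahead of the robot, y to its left, z up, the work surface at z = 0. Lengths are in m, angles in rad, forces in N, time in s.
With the tool pointing down it reaches from about 0.325 to 0.775 m from the base axis. Payload 5.5 kg.
Tool frame: the origin (TCP) lies between the finger pads; the fingertips stand 8 mm ahead of it and the grasp point (between the pads) lies 11 mm behind it; z points along the fingers, y is the direction in which the jaws open and shut (so a half turn about z gives the same grasp; the last joint's range is limited). The gripper opens to 88 mm and grips with 3 to 60 N. Pads are 20 mm wide; open, the fingers measure 115 mm over their backs; the gripper's body (75 mm by 178 mm) begins 61 mm behind the grasp point.
Start: joints at [1.111, 0.091, 1.231, -0, 1.82, -0.057], TCP at [0.235, 0.552, 0.231] pointing down, gripper open.
Joint ranges: [-2.87, 2.87], [-0.86, 2.18], [0.17, 2.46], [-1.51, 4.65], [0.06, 2.69], [-2.65, 2.65]. Speed limits (rad/s): [2.57, 2.57, 3.01, 3.14, 3.14, 3.14].

## Interface

Orientations are given as a unit quaternion [w, x, y, z].
In Python, from cell import r gives the robot as it stands.
- The arm moves only by the tool send_rows, never from a script. Its argument "steps" is text: rows parted by semicolons, each of 5 numbers parted by spaces: the closure, from 0 (fully open) to 1 (shut), then the shift along the world's x, y, z in cm, then the turn about the world's z in degrees. A call has 1 to 12 rows; each row shifts and turns the commanded pose from where the row before left it; what a row does not reach is not made up. A row lasts 1/10 s, in which the tool goes at most 50 mm and 8.59 degrees, less where a joint would pass 70% of its speed; a pose out of reach is approached as far as the arm can. A call is refused whole if a number of a shift passes 5 or a number of a turn 8.59, either way. A call with a gripper value outside its range is refused whole. The fingers move at their own pace and stop on an object; the grip force is fixed at half the most. Time passes only in rows, so rows that do not move let the fingers close. It gives the time, the measured TCP pose, the force and the opening at its end, in the units of the state.
- r.get_obs(): the state, without advancing time (a new reading comes with each control period).
- r.camera(name): name is "scene" or "top" or "wrist"; returns a dict with "frame" (480x640x3 uint8, blue, green, red), "camera_matrix" (3x3 intrinsics, pixels), "rvec" (rotation vector, rad) and "tvec" (3), from world to camera coordinates, as OpenCV has them; the wrist camera has in their place "mount" (4x4, takes a point from camera to tool coordinates, whose origin is the TCP and whose axes are the flange's). Camera axes: x right, y down, z forward; pixel columns grow to the right and rows downward; lengths in m; the calibration is good to about 2 mm. A picture is of the moment at which its call begins: read the wrist's pose just before it. There is no depth.
- r.hand_in(): hands the job in, once; it reports no verdict.
Trained networks look in the newest picture that a camera, given by its name, has taken for a name from the list of things; names that differ only in an ending like _2 or _b are one class to them, and where a whole thing is asked for, a point or a joint stands for the part that bears it (a point fixed in the world has none). Each returns a list of dicts, best first, with "p" (0 to 1); they miss things now and then, are a little off and sometimes report something else, mostly with a low value. They report only what shows in the picture. A call takes as long as a camera call. They do not tell look-alikes from the thing itself.
- r.masks_of(target, camera): "pixels" (480x640 bool, what is visible of it) and "extent" ([centre column, centre row, width, height] in pixels, round what is visible of it).
The state is a dict: "t": time; "joint_pos": joint angles; "qd": joint speeds; "effort": joint torques, N m; "tool_pos": TCP position; "tcp_rot": TCP orientation; "contact_force": force on the tool from outside, world axes, zero at the start; "ft_torque": the same for the moment, N m; "width": opening from 0.0 (shut) to 1.0 (fully open).
Only numpy, scipy, OpenCV 4.12 (cv2) and the standard library are available. Lean on these libraries where they do the work, as an engineer would, in place of code of your own. Each camera call takes 0.05 s, during which the arm holds its last target.

## Task

In the storeroom, press down the yellow paddle of the dispenser that holds the brass spacers, so that its gate lifts, and keep it down until all three spacers have rolled into the blue catch bin in front of it. Then let the paddle come back up so that the gate is shut again. Do not handle the spacers, do not lift the gate itself, leave the dispenser with the black paddle shut, and leave the other things where they are.

Things in the scene. Friction and masses are not known exactly. Their poses are not given: they have to be found in the camera images.
- brass_unit: Blue dispenser of the brass spacers, YELLOW paddle and gate. Fixed to the table. Origin on the table below the chute's mouth, x uphill along the chute, z up. Chute floor x -18 to 150 mm, y +-26, 60 mm high at x=0, falling toward -x at 0.18 rad; side walls 20 mm, highest point about 115 mm. Rocker along y at x=-9: pivot y=-60, z=115 mm in a post 124 mm high; gate at y=0; paddle at y=-150.
- steel_unit: Like dispenser with steel-grey spacers and BLACK paddle and gate; leave it alone. Same geometry and frame as the brass one.
- brass_lever (a joint): Rocker of the brass dispenser, rad: 0 = gate shut, paddle up; grows as the paddle is pressed, 0.55 = stop, gate fully up (paddle centre then about 48 mm lower and tilted 0.55 rad). The gate clears the spacers above about 0.35. Springs back to 0 when let go; pressing at the paddle's centre takes about 2.5 N at first, 5 N at the stop.
- steel_lever (a joint): Rocker of the steel dispenser, rad: 0 = gate shut, paddle up; grows as the paddle is pressed, 0.55 = stop, gate fully up (paddle centre then about 48 mm lower and tilted 0.55 rad). The gate clears the spacers above about 0.35. Springs back to 0 when let go; pressing at the paddle's centre takes about 2.5 N at first, 5 N at the stop.
- brass_paddle (a point): Yellow paddle: 50 mm along the chute (its x) by 54 mm along the rocker arm (its y), 6 mm thick. Origin at the centre of its top face, 125 mm above the table when up; z out of the face, y to the pivot, which lies 90 mm away in +y and 10 mm below the face. Press it down from above.
- steel_paddle (a point): Black paddle of the steel dispenser, same size and frame as the yellow one.
- brass_gate (a point): Yellow gate blade in front of the chute's mouth, at the rocker's other end: 5 x 26 x 56 mm high, origin at the middle of its lower edge (63 mm above the table when shut). Lifts as the paddle goes down.
- brass_bin (a point): Centre of the inner floor of the brass dispenser's blue catch bin, below the chute's mouth, 6 mm above the table; axes as the dispenser's. Inside 99 mm (x) by 72 mm (y), 46 mm deep. A spacer resting on its floor has its centre 17 mm above the table, one lying on two others about 38 mm.
- brass1: Brass spacer, a roller 22 mm in diameter and 44 mm long, about 130 g; origin at its centre, its own y along its axis. One of three lying across the brass dispenser's chute, number 1 against the gate; rolls down by itself when the gate is up.
- brass2: Brass spacer, a roller 22 mm in diameter and 44 mm long, about 130 g; origin at its centre, its own y along its axis. One of three lying across the brass dispenser's chute, number 1 against the gate; rolls down by itself when the gate is up.
- brass3: Brass spacer, a roller 22 mm in diameter and 44 mm long, about 130 g; origin at its centre, its own y along its axis. One of three lying across the brass dispenser's chute, number 1 against the gate; rolls down by itself when the gate is up.
- steel1: Steel spacer, a roller 22 mm in diameter and 44 mm long, about 130 g; origin at its centre, its own y along its axis. One of three lying across the steel dispenser's chute, number 1 against the gate; rolls down by itself when the gate is up.
- steel2: Steel spacer, a roller 22 mm in diameter and 44 mm long, about 130 g; origin at its centre, its own y along its axis. One of three lying across the steel dispenser's chute, number 1 against the gate; rolls down by itself when the gate is up.
- steel3: Steel spacer, a roller 22 mm in diameter and 44 mm long, about 130 g; origin at its centre, its own y along its axis. One of three lying across the steel dispenser's chute, number 1 against the gate; rolls down by itself when the gate is up.
- carton: Closed cardboard carton 60 x 50 x 70 mm high, origin under its centre. Bystander.
- jar: Small closed jar, 44 mm across, 62 mm high, origin under its centre. Bystander.
- driver: Screwdriver with green handle, 120 mm long, lying on the table; along its own x. Bystander.
- cup: Small grey open plastic cup, 56 mm across, 50 mm high, origin under its centre. Bystander.
Not all that is in view belongs to the job. Leave any pink or turquoise look-alike of the brass3 alone. Leave any pink look-alike of the brass2 alone.

How it is judged:
On the way, in this order (a step that is already met when the one before it is completed fails the run):
1. the yellow paddle is pressed down by the robot and the gate begins to lift (value of joint brass_lever above 0.12 rad and contact force between the fingers and brass_lever_c1 above 0.5 N), for 0.1 s.
2. all three brass spacers lie in the catch bin (x of brass1 in the frame of brass_bin between -0.052 and 0.055 m and y of brass1 in the frame of brass_bin between -0.04 and 0.04 m and z of brass1 in the frame of brass_bin between 0 and 0.04 m and x of brass2 in the frame of brass_bin between -0.052 and 0.055 m and y of brass2 in the frame of brass_bin between -0.04 and 0.04 m and z of brass2 in the frame of brass_bin between 0 and 0.04 m and x of brass3 in the frame of brass_bin between -0.052 and 0.055 m and y of brass3 in the frame of brass_bin between -0.04 and 0.04 m and z of brass3 in the frame of brass_bin between 0 and 0.04 m), for 0.1 s.
3. the paddle is let up and the gate is shut (value of joint brass_lever below 0.05 rad), for 0.2 s.
At the end, for the whole second after the job is handed in: All three brass spacers lie at rest within the walls of the brass dispenser's catch bin (centres less than 40 mm above its floor), both gates are shut (joint below 0.05 rad), the steel spacers and the four bystanders are within 20 mm of where they began (all of step 2 and linear speed of each of brass1, brass2, brass3 below 0.03 m/s and value of joint each of brass_lever, steel_lever below 0.05 rad and distance of each of steel1, steel2, steel3, carton, jar, driver, cup from where it was at the start of the episode below 0.02 m); the robot touches nothing.
It fails at once if a spacer is touched by the robot (contact force between any of the fingers, the arm and brass1 above 0.5 N or contact force between any of the fingers, the arm and brass2 above 0.5 N or contact force between any of the fingers, the arm and brass3 above 0.5 N or contact force between any of the fingers, the arm and steel1 above 0.5 N or contact force between any of the fingers, the arm and steel2 above 0.5 N or contact force between any of the fingers, the arm and steel3 above 0.5 N).
It fails at once if a spacer is lifted (height (world z) of any of brass1, brass2, brass3, steel1, steel2, steel3 above 0.12 m).
It fails at once if the robot handles the gate instead of the paddle (contact force between any of the fingers, the arm and brass_lever_c2 above 0.5 N).
It fails at once if the black paddle's gate is opened (value of joint steel_lever above 0.15 rad).
It fails at once if a bystander is shifted more than 20 mm, lifted or tipped (distance of any of carton, jar, driver, cup from where it was at the start of the episode above 0.02 m or angle between any of carton, jar, cup's own z axis and vertical above 0.4 rad).
It also fails if it takes over 32 s, if anything falls off the work surface, if the arm or the gripper's body presses on something with over 40 N, if the wrist force passes 120 N, or if a joint passes its speed limit or range.

## Working session

There is one attempt and no reset: what is moved stays moved. The work goes in short steps, Python scripts to look and compute and a tool call to move; the robot and the scene stay as the last step left them, time stands still between calls to the robot, and variables do not carry over. Pictures are saved under pics/ and viewed, and the job is handed in when it is done.

Besides the shell and the picture viewer there is one more tool, called after "Call:" by a JSON object that holds its "api" and its "payload". send_rows: Moves the arm, as the interface text tells. Its arguments: {"type":"object","properties":{"steps":{"type":"string"}},"required":["steps"]}

```bash
mkdir -p pics; ls
python3 - <<'E'
from cell import r
import cv2
o=r.get_obs();print(o)
for n in("scene","top"):
    c=r.camera(n);cv2.imwrite(f"pics/{n}0.png",c["frame"]);print(n,c["camera_matrix"],c["rvec"],c["tvec"])
    for t in("brass_paddle","steel_paddle","brass_gate","brass_unit","steel_unit","brass_bin","brass1"):
        for d in r.masks_of(t,n)[:4]: print(t,round(d["p"],2),[round(float(v),1) for v in d["extent"]])
E
```

```text
pics
{'t': 0.0, 'joint_pos': array([ 1.11127171e+00,  9.18162642e-02,  1.23188688e+00, -1.15760171e-05,
        1.81976896e+00, -5.66993768e-02]), 'qd': array([ 1.11770438e-03,  1.20828240e-03, -4.45776548e-04,  3.12546981e-04,
        4.34233937e-05, -1.04906491e-03]), 'effort': array([ 1.11369529e-03, -4.46470714e+01, -4.06430054e+01,  6.99698576e-02,
        2.96071626e-02, -1.13758592e-04]), 'tool_pos': array([0.23509311, 0.55172344, 0.22953179]), 'tcp_rot': array([-2.34444749e-04,  2.00054895e-01,  9.79784239e-01, -9.10026553e-04]), 'contact_force': array([-0.98409313, -0.21573213,  0.54165943]), 'ft_torque': array([-0.01744122,  0.00055468, -0.05047858]), 'width': 1.0027782232384126}
scene [[547.91596073   0.         326.07237755]
 [  0.         547.91596073 239.342881  ]
 [  0.           0.           1.        ]] [ 1.36602214  2.23392301 -0.85863375] [ 0.22005563 -0.29168238  1.5179076 ]
brass_paddle 0.59 [381.5, 232.7, 92.4, 53.0]
steel_paddle 0.79 [225.0, 185.8, 85.7, 45.9]
brass_gate 0.56 [381.3, 232.6, 93.4, 50.1]
brass_unit 0.64 [390.0, 279.6, 114.7, 150.1]
brass_unit 0.3
[... 385 characters left out ...]
47  234.3470614 ]
 [  0.           0.           1.        ]] [ 2.2057354  -2.16984042  0.09757576] [-6.97509228e-04  5.58917610e-01  1.19548145e+00]
brass_paddle 0.91 [270.6, 270.5, 95.9, 24.7]
steel_paddle 0.7 [452.9, 258.8, 101.8, 23.2]
steel_paddle 0.59 [269.1, 271.5, 92.0, 24.0]
steel_paddle 0.32 [233.2, 269.3, 19.3, 11.0]
brass_gate 0.6 [269.4, 271.8, 93.7, 32.7]
brass_unit 0.87 [263.4, 261.9, 106.2, 138.5]
steel_unit 0.76 [438.1, 252.6, 118.5, 131.2]
brass_bin 0.8 [262.7, 262.2, 103.0, 139.6]
brass_bin 0.42 [451.5, 261.1, 103.0, 21.5]
brass1 0.76 [232.4, 268.9, 20.2, 14.3]
brass1 0.75 [183.1, 225.4, 21.5, 7.6]
brass1 0.58 [305.0, 232.3, 19.7, 8.7]
brass1 0.56 [184.1, 278.5, 14.1, 27.3]
```

View pics/scene0.png

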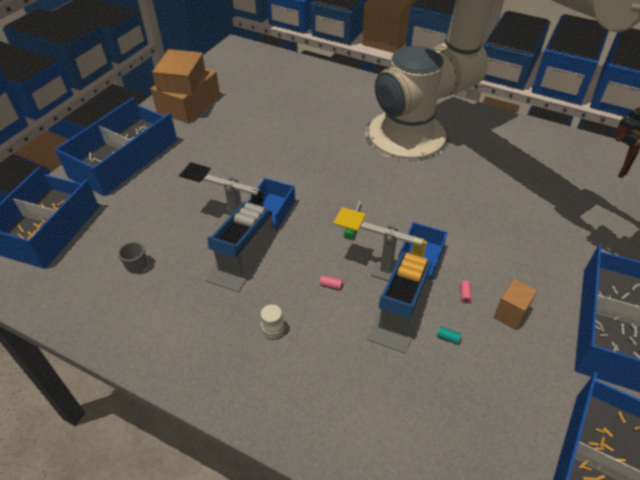

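View pics/top0.png

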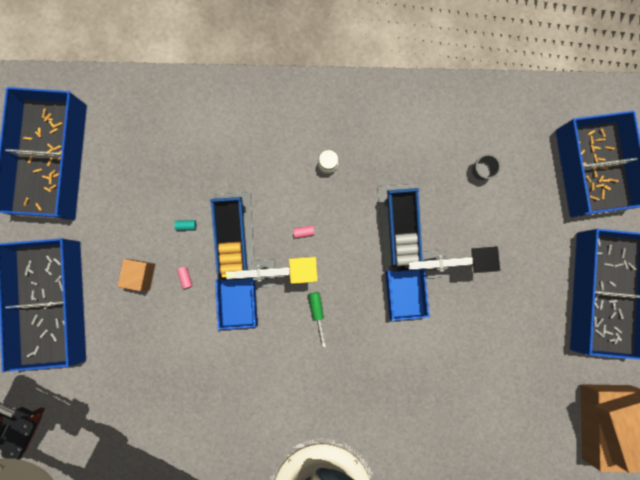

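```bash
cat > h.py <<'E'
import numpy as np,cv2
def ray(c,uv,z):
    R=cv2.Rodrigues(c["rvec"])[0];t=np.ravel(c["tvec"]);C=-R.T@t
    d=R.T@np.linalg.inv(c["camera_matrix"])@np.array([uv[0],uv[1],1.])
    return C+d*(z-C[2])/d[2]
def yellow(f,box):
    h=cv2.cvtColor(f,cv2.COLOR_BGR2HSV)
    m=cv2.inRange(h,(23,150,120),(33,255,255));k=np.zeros_like(m);x0,y0,x1,y1=box;k[y0:y1,x0:x1]=m[y0:y1,x0:x1];return k
E
python3 - <<'E'
from cell import r
from h import *
from scipy.spatial.transform import Rotation as Ro
for n,box in(("top",(280,245,330,295)),("scene",(325,200,372,240))):
    c=r.camera(n);m=yellow(c["frame"],box);M=cv2.moments(m,True);uv=(M["m10"]/M["m00"],M["m01"]/M["m00"])
    ct=max(cv2.findContours(m,0,2)[0],key=cv2.contourArea)
    print(n,M["m00"],uv,ray(c,uv,.125)[:2])
    b=cv2.boxPoints(cv2.minAreaRect(ct));print(np.array([ray(c,p,.125)[:2] for p in b]).round(3).tolist())
    if n=="top":
        for nm,p,z in(("post",(264,270),.124),("arm end",(228,275),.12),("arm pad",(290,271),.12),("bin",(236,303),.006),("chutetop l",(213,199),.1),("chutetop r",(242,199),.1)): print(nm,ray(c,p,z).round(3))
        cv2.imwrite("pics/crop1.png",cv2.resize(c["frame"][180:340,160:360],None,fx=4,fy=3.75))
o=r.get_obs();w,x,y,z=o["tcp_rot"];A=Ro.from_quat([x,y,z,w]).as_matrix();print(A.round(3),o["tool_pos"])
E
```

```text
top 652.0 (302.67638036809814, 270.069018404908) [0.47853878 0.04672243]
[[0.501, 0.075], [0.505, 0.022], [0.456, 0.018], [0.452, 0.071]]
post [0.477 0.124 0.124]
arm end [0.466 0.196 0.12 ]
arm pad [0.476 0.072 0.12 ]
bin [0.405 0.195 0.006]
chutetop l [0.622 0.235 0.1  ]
chutetop r [0.623 0.175 0.1  ]
scene 441.0 (349.2607709750567, 218.49659863945578) [0.48144276 0.04995199]
[[0.507, 0.027], [0.456, 0.015], [0.454, 0.072], [0.505, 0.082]]
[[-0.92   0.392 -0.   ]
 [ 0.392  0.92   0.   ]
 [ 0.     0.    -1.   ]] [0.23520583 0.55198678 0.23065743]
```

View pics/crop1.png

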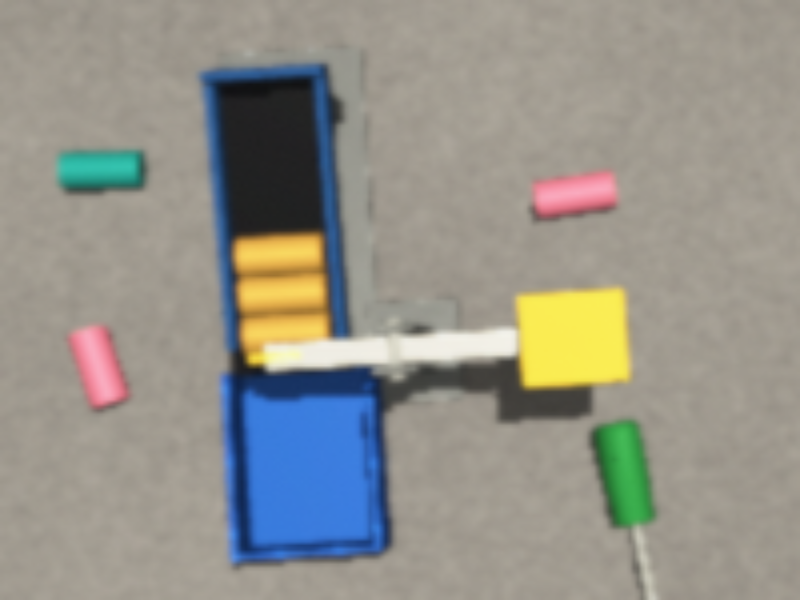

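Candidates: the yellow paddle at top (303,270), whose arm leads to the chute with brass rollers, and the black paddle at (485,259). The pink rollers at (304,232) and (184,277) and the teal one at (185,225) are decoys. The crop confirms the yellow paddle is the right one. Its centre measures about (0.479, 0.048), and both cameras agree within 4 mm. I'm moving above it with the jaws shut and lying along the chute.

Call:
{"api": "send_rows", "payload": {"steps": "1 2.0 -4.2 0 -5.2;1 2.0 -4.2 0 -5.2;1 2.0 -4.2 0 -5.2;1 2.0 -4.2 0 -5.2;1 2.0 -4.2 0 -5.2;1 2.0 -4.2 0 -5.2;1 2.0 -4.2 0 -5.2;1 2.0 -4.2 0 -5.2;1 2.0 -4.2 0 -5.2;1 2.0 -4.2 0 -5.2;1 2.0 -4.2 0 -5.2;1 2.0 -4.2 0 -5.2"}}

```text
t: 2.1
tool_pos: [0.4757, 0.0461, 0.231]
tcp_rot: [0.0, 0.68, 0.733, 0.0]
contact_force: [2.2, 0.4, -0.0]
width: 0.004
```

Call:
{"api": "send_rows", "payload": {"steps": "1 0 0 -2 0;1 0 0 -2 0;1 0 0 -2 0;1 0 0 0 0;1 0 0 0 0"}}

```text
t: 2.6
tool_pos: [0.4751, 0.048, 0.171]
tcp_rot: [-0.0, 0.679, 0.734, -0.0]
contact_force: [-0.2, 0.9, 0.4]
width: 0.006
```

Run:
```python
from cell import r
from h import *
from scipy.spatial.transform import Rotation as Ro
o=r.get_obs();w,x,y,z=o["tcp_rot"];A=Ro.from_quat([x,y,z,w]).as_matrix();print(A.round(3),o["tool_pos"],o["t"],o["contact_force"],o["width"])
c=r.camera("scene");cv2.imwrite("pics/s1.png",cv2.resize(c["frame"][150:330,280:500],None,fx=3.5,fy=3.3))
c=r.camera("wrist");cv2.imwrite("pics/w1.png",c["frame"])
```

```text
[[-0.079  0.997 -0.   ]
 [ 0.997  0.079 -0.   ]
 [-0.    -0.    -1.   ]] [0.47510061 0.04801404 0.17096769] 2.6 [-0.167947    0.88162394  0.42391664] 0.005807764204000532
```

View pics/s1.png

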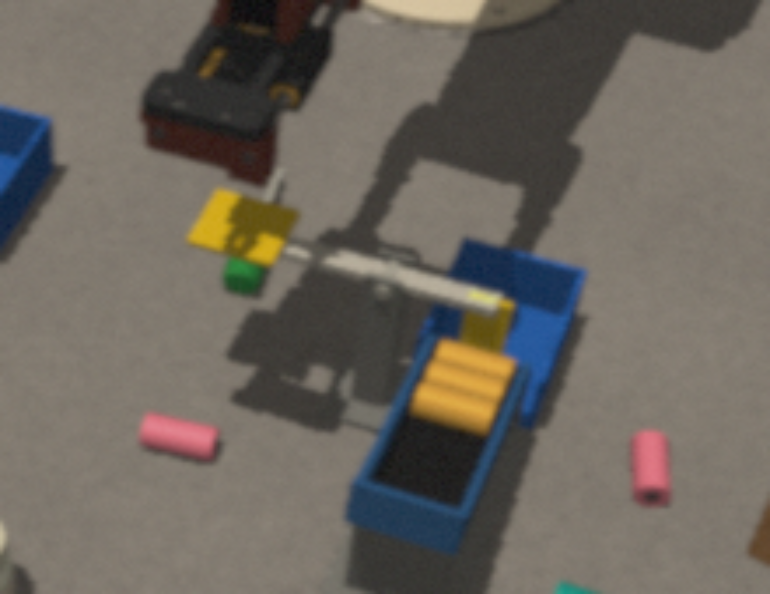

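View pics/w1.png

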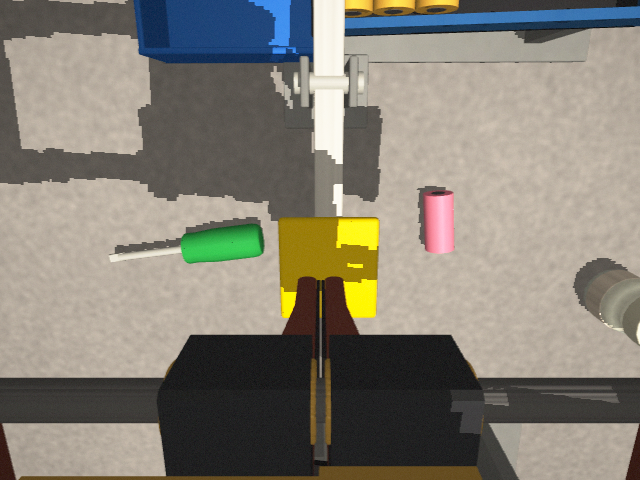

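The wrist view shows the shut fingertips at column 320 over the yellow paddle (columns 280–378), with the arm leading up to the post. The driver at (222,243) is clear of the fingers. Pressing down now.

Call:
{"api": "send_rows", "payload": {"steps": "1 0.3 0 -2 0;1 0 0 -1.5 0;1 0 0 -1 0;1 0 0 -0.5 0;1 0 0 0 0"}}

```text
t: 3.2
tool_pos: [0.4785, 0.0478, 0.1208]
tcp_rot: [0.0, 0.679, 0.734, 0.0]
contact_force: [1.1, -1.9, 2.2]
width: 0.003
```

Call:
{"api": "send_rows", "payload": {"steps": "1 0 0 -1 0;1 0 0 -1 0;1 0 0 -0.8 0;1 0 0 0 0;1 0 0 0 0;1 0 0 0 0;1 0 0 0 0;1 0 0 0 0"}}

```text
t: 4.0
tool_pos: [0.4782, 0.0477, 0.0928]
tcp_rot: [0.0, 0.679, 0.734, -0.0]
contact_force: [-0.5, -2.1, 3.7]
width: 0.006
```

Run:
```python
from cell import r
from h import *
o=r.get_obs();print(o["tool_pos"],o["t"],o["contact_force"])
c=r.camera("scene");cv2.imwrite("pics/s2.png",cv2.resize(c["frame"][150:330,280:500],None,fx=3.5,fy=3.3))
```

```text
[0.47819958 0.04769913 0.09280136] 4.0 [-0.5364997  -2.05786536  3.72373133]
```

View pics/s2.png

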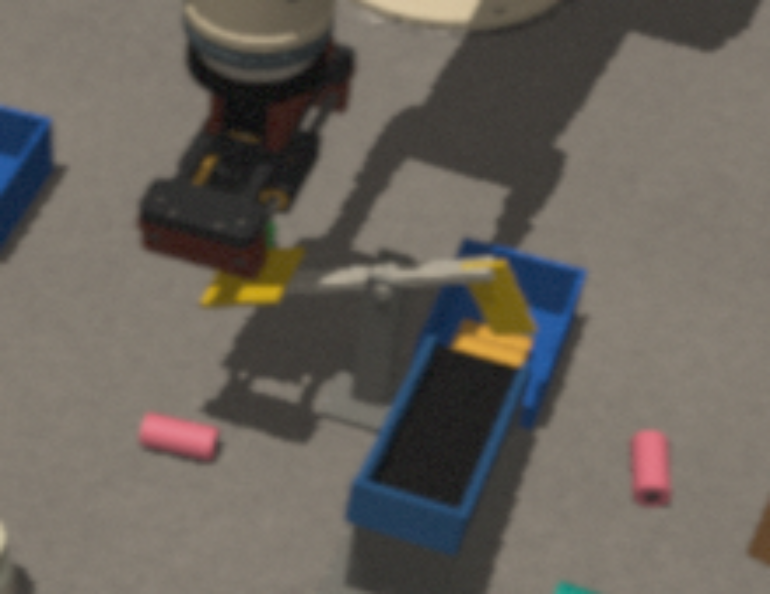

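The gate blade is up and the rollers are moving through the mouth at about crop (490,340). I'm holding the paddle down.

Call:
{"api": "send_rows", "payload": {"steps": "1 0 0 -0.3 0;1 0 0 0 0;1 0 0 0 0;1 0 0 0 0;1 0 0 0 0;1 0 0 0 0;1 0 0 0 0;1 0 0 0 0;1 0 0 0 0;1 0 0 0 0"}}

```text
t: 5.05
tool_pos: [0.4783, 0.0483, 0.0899]
tcp_rot: [-0.0, 0.679, 0.735, 0.0]
contact_force: [0.2, 0.6, 4.4]
width: 0.005
```

Run:
```python
from cell import r
from h import *
c=r.camera("scene");a=cv2.resize(c["frame"][210:330,370:470],None,fx=4,fy=4)
c=r.camera("top");b=cv2.resize(c["frame"][185:335,190:290],None,fx=3.2,fy=3.2)
cv2.imwrite("pics/s3.png",np.hstack([a,b]))
```

```text
(no output)
```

View pics/s3.png

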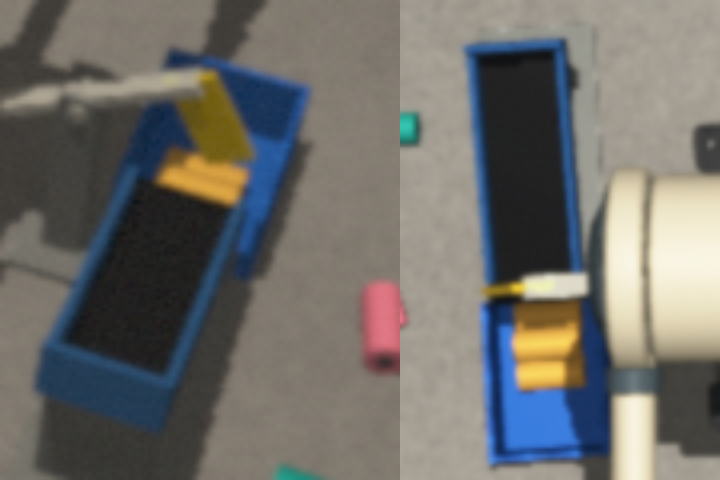

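Run:
```python
from cell import r
from h import *
out=[]
for n,(x0,y0,x1,y1) in(("scene",(395,220,445,280)),("top",(210,265,260,335))):
    c=r.camera(n)
    for d in r.masks_of("brass1",n):
        e=d["extent"]
        if x0<e[0]<x1 and y0<e[1]<y1: print(n,round(d["p"],2),[round(float(v),1) for v in e],[ray(c,e[:2],z).round(3)[:2].tolist() for z in(.017,.038,.07)])
    im=cv2.resize(c["frame"][y0:y1,x0:x1],None,fx=8,fy=8,interpolation=cv2.INTER_CUBIC);out.append(cv2.resize(im,(400,560)))
    # project unit-frame test points: roller centres at candidate spots
    R=cv2.Rodrigues(c["rvec"])[0]
cv2.imwrite("pics/s4.png",np.hstack(out))
```

```text
scene 0.69 [420.0, 254.8, 24.7, 12.0] [[0.413, 0.193], [0.431, 0.197], [0.459, 0.203]]
scene 0.59 [424.2, 252.8, 14.4, 6.9] [[0.403, 0.2], [0.422, 0.203], [0.45, 0.209]]
top 0.67 [235.4, 283.4, 28.2, 10.3] [[0.448, 0.196], [0.449, 0.193], [0.449, 0.188]]
top 0.61 [238.6, 304.4, 17.4, 7.8] [[0.403, 0.187], [0.404, 0.185], [0.406, 0.18]]
top 0.58 [230.2, 272.4, 31.5, 5.3] [[0.472, 0.208], [0.472, 0.205], [0.472, 0.2]]
top 0.48 [237.1, 292.0, 23.2, 8.2] [[0.43, 0.191], [0.43, 0.189], [0.431, 0.184]]
```

View pics/s4.png

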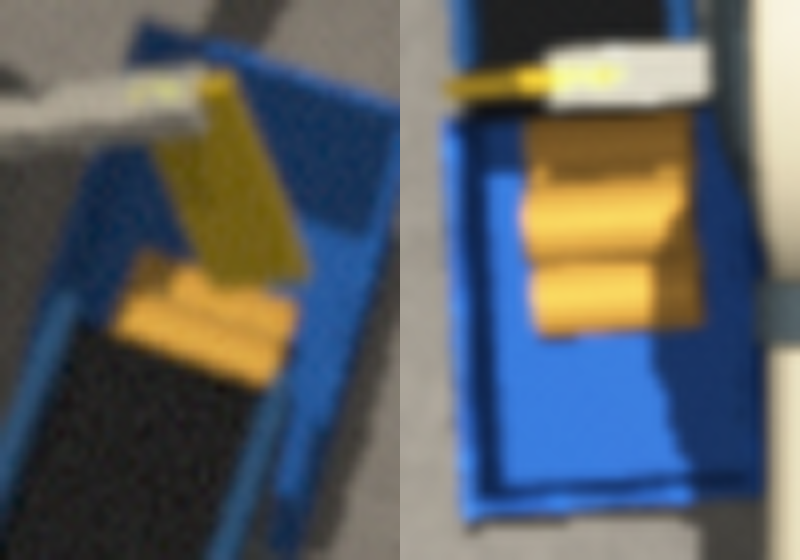

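The chute is empty. The top view shows rollers at world x ≈ 0.403, 0.430 and 0.447, and the scene rays agree with a height of about 0.02–0.04, so all three are in the bin. I'm letting the paddle up.

Call:
{"api": "send_rows", "payload": {"steps": "1 0 0 1 0;1 0 0 1 0;1 0 0 1.5 0;1 0 0 2 0;1 0 0 3 0;1 0 0 4 0;1 -0.5 -4 2 0;1 -0.5 -4 0 0;1 -0.5 -4 0 0;1 0 -4 0 0;1 0 -4 0 0;1 0 0 0 0"}}

```text
t: 6.55
tool_pos: [0.4626, -0.1551, 0.2346]
tcp_rot: [-0.0, 0.68, 0.733, -0.0]
contact_force: [0.1, -0.3, -0.4]
width: 0.004
```

Call:
{"api": "send_rows", "payload": {"steps": "1 0 -4 0 0;1 0 -4 0 0;1 0 0 0 0;1 0 0 0 0"}}

```text
t: 6.95
tool_pos: [0.4633, -0.2313, 0.2347]
tcp_rot: [-0.001, 0.679, 0.734, 0.001]
contact_force: [0.6, 0.1, -0.0]
width: 0.004
```

Run:
```python
from cell import r
from h import *
o=r.get_obs();print(o["tool_pos"],o["t"],o["contact_force"])
out=[]
for n,(x0,y0,x1,y1) in(("scene",(325,195,450,310)),("top",(205,190,330,335))):
    c=r.camera(n);cv2.imwrite(f"pics/{n}5.png",c["frame"])
    p=cv2.imread(f"pics/{n}0.png")
    for t in("brass1",):
      for d in r.masks_of(t,n):
        e=d["extent"]
        if x0<e[0]<x1 and y0<e[1]<y1: print(n,round(d["p"],2),[round(float(v),1) for v in e],ray(c,e[:2],.025).round(3)[:2])
    if n=="top":
        m=yellow(c["frame"],(280,245,330,295));M=cv2.moments(m,True);print("paddle",M["m00"],M["m10"]/M["m00"],M["m01"]/M["m00"])
    out.append(cv2.resize(c["frame"][y0:y1,x0:x1],(400,560),interpolation=cv2.INTER_CUBIC))
cv2.imwrite("pics/s5.png",np.hstack(out))
```

```text
[ 0.46330682 -0.23130477  0.23470858] 6.95 [ 0.64907986  0.09170116 -0.01228524]
scene 0.6 [427.6, 258.2, 8.9, 6.5] [0.422 0.213]
scene 0.6 [333.4, 280.8, 18.1, 12.8] [0.57 0.06]
top 0.75 [303.4, 233.8, 19.9, 6.6] [0.559 0.049]
top 0.68 [236.9, 293.0, 19.5, 7.3] [0.428 0.191]
top 0.6 [235.7, 284.8, 23.5, 12.5] [0.445 0.194]
top 0.48 [238.1, 301.8, 19.1, 10.1] [0.409 0.188]
top 0.19 [269.4, 270.5, 91.0, 28.2] [0.478 0.121]
paddle 644.0 302.68633540372673 270.1304347826087
```

View pics/s5.png

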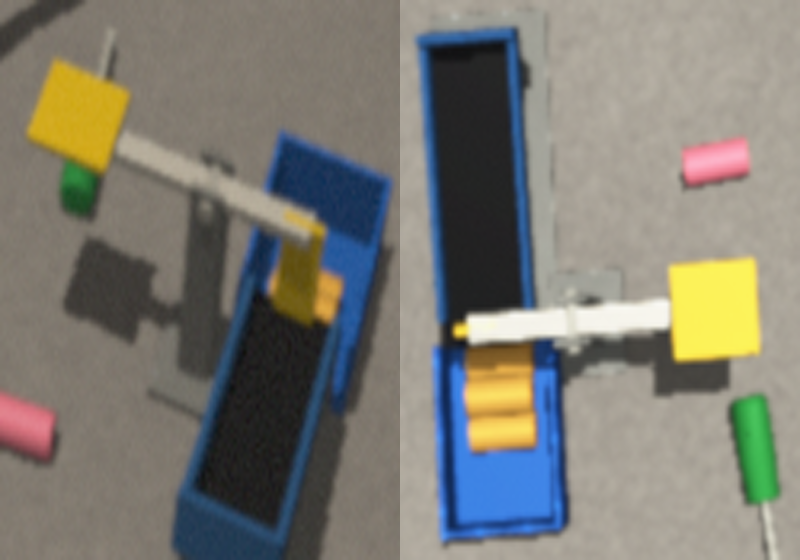

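View pics/top5.png

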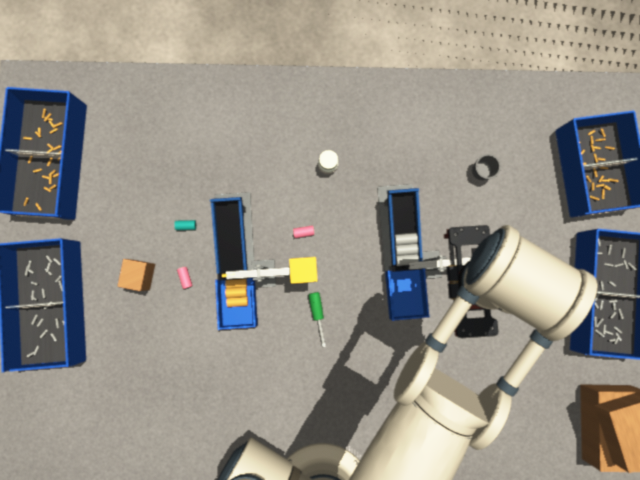

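The yellow paddle is back at its starting pixel (302.7,270.1), the gate blade is down, and three rollers lie in the bin at top rows 285, 293 and 302. I'll do one last stillness check before handing in.

Run:
```python
from cell import r
from h import *
for n in("top","scene"):
    p=cv2.imread(f"pics/{n}5.png");p0=cv2.imread(f"pics/{n}0.png")
    for i in range(4): c=r.camera(n)
    g=lambda a,b,x:round(float(cv2.absdiff(a,b)[x[1]:x[3],x[0]:x[2]].max()),1)
    print(n,"bin change since last",g(p,c["frame"],(215,275,258,330) if n=="top" else (400,225,446,275)))
    if n=="top":
        for k,b in dict(carton=(112,252,160,298),jar=(312,145,345,178),driver=(306,288,332,350),cup=(470,150,502,185),steel=(392,230,420,262)).items(): print(k,g(p0,c["frame"],b))
```

```text
top bin change since last 3.0
carton 11.0
jar 12.0
driver 12.0
cup 11.0
steel 118.0
scene bin change since last 18.0
```

Run:
```python
from cell import r
print(r.hand_in())
```

```text
the job is handed in; nothing more can be done
None
```

I pressed the yellow paddle down with the shut fingertips until the gate opened, held it until the brass spacers had rolled out, then let it up. I moved the tool clear and handed the job in at about 7.5 s; the hand-in reported no verdict.

**What the last checks showed:**
- **Spacers:** the chute is empty, and the top view shows three spacers in the blue bin. They did not move between pictures taken a few tenths of a second apart. One lies partly under the mouth, so I only inferred their heights from the rays of the two cameras.
- **Gate:** the yellow paddle is back at its starting pixel and the gate blade is down.
- **Bystanders:** the carton, jar, driver and cup look unchanged from the first picture.

**One check that disagreed:** the picture difference over the steel dispenser was large (118). I put that down to the arm and its shadow, which were over that spot. In the picture itself the steel spacers and black paddle's arm look where they were, and the tool passed over them with about 10 cm to spare.

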